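# Feed the wheel tray past the spring gate

## Robot

A 7-joint arm with a two-finger parallel gripper is mounted at the origin on a cart in front of the work surface, level with it; the furniture and walls round the work are solid. World frame = base frame: x ahead of the robot, y to its left, z up, the work surface at z = 0. Lengths are in m, angles in rad, forces in N, time in s.
With the tool pointing down it reaches from about 0.4 to 0.9 m from the base axis. Payload 5.6 kg.
Tool frame: the origin (TCP) lies between the finger pads; the fingertips stand 25 mm ahead of it and the grasp point (between the pads) lies 6 mm ahead of it; z points along the fingers, y is the line along which they close (so a half turn about z gives the same grasp; the last joint's range is limited). The gripper opens to 92 mm and grips with 3 to 60 N. Pads are 20 mm wide; open, the fingers measure 128 mm over their backs; the gripper's body (75 mm by 189 mm) begins 69 mm behind the grasp point.
Start: joints at [-0.043, 0.468, -0.012, 1.603, 0.006, 1.071, -0.056], TCP at [0.65, -0, 0.208] pointing down, gripper open.
Joint ranges: [-2.53, 2.53], [-0.31, 2.02], [-1.57, 1.55], [0.28, 2.44], [-1.29, 4.43], [0.15, 1.84], [-2.92, 2.92]. Speed limits (rad/s): [2.57, 2.57, 3.14, 3.14, 3.14, 3.14, 3.14].

## Interface

Orientations are given as [roll, pitch, yaw] about the fixed x, y, z axes, in that order (R = Rz(yaw) Ry(pitch) Rx(roll)).
In Python, from rig import manip, grab_frame, camera_model, sign_off gives the robot as it stands.
- The arm moves only by the shell command python3 -m jog 'ROWS'. ROWS is a JSON object of lists of equal length, an entry for each row: "gripper": the opening, from 0 (shut) to 1 (fully open); "slide": the shift along the tool's x, y, z in cm, a list of three; "yaw": the turn about the tool's z in rad. In form: {"gripper": [gripper, ...], "slide": [[tx, ty, tz], ...], "yaw": [yaw, ...]}. A call has 1 to 20 rows; each row shifts and turns the commanded pose from where the row before left it, along the tool's axes as they then stand; what a row does not reach is not made up. A row lasts 1/10 s, in which the tool goes at most 50 mm and 8.59 degrees, less where a joint would pass 70% of its speed; a pose out of reach is approached as far as the arm can. A call with a gripper value outside its range is refused whole. The fingers move at their own pace and stop on an object; the grip force is fixed at half the most. Time passes only in rows, so rows that do not move let the fingers close. It gives the time, the measured TCP pose, the force, the opening and the grip force at its end, in the units of the state.
- manip.get_state(): the state, without advancing time (a new reading comes with each control period).
- grab_frame(name): name is "scene" or "side" or "wrist"; returns the picture (420x560x3 uint8, red, green, blue); there is no depth.
- camera_model(name): a dict with "fx", "fy", "cx", "cy" (pixels), "extrinsics" (4x4, takes a point from world to camera coordinates). Camera axes: x right, y down, z forward; pixel columns grow to the right and rows downward; lengths in m; the calibration is good to about 2 mm. The wrist camera is an equidistant fisheye: a pixel r from the principal point sees the ray r / f radians off the axis. A picture is of the moment at which its call begins: read the wrist's pose just before it. camera_model takes no time and is no camera call; for the wrist camera it gives the pose at the moment of the call.
- sign_off(): hands the job in; it is judged then, once.
The state is a dict: "time_s": time; "qpos": joint angles; "joint_velocities": joint speeds; "joint_efforts": joint torques, N m; "position": TCP position; "eef_rot": TCP orientation; "ft_force": force on the tool from outside, world axes, zero at the start; "ft_torque": the same for the moment, N m; "finger_gap": finger opening in m; "finger_force": force on a finger pad.
Only numpy, scipy, OpenCV 4.12 (cv2) and the standard library are available. Lean on these libraries where they do the work, as an engineer would, in place of code of your own. Each camera call takes 0.05 s, during which the arm holds its last target. There are 200 camera calls.

## Task

Push the blue tray of drying model wheels along its chute, past the yellow gate, until it is fully home against the end stop. The gate springs shut: press the red bar beside the chute down with one fingertip and keep it down while the other fingertip pushes the tray's upright tab, without ramming the gate or letting it come down hard on the tray, then let go so that the gate closes behind the wheels. Only push, never lift the tray, and leave the jars, cup and bottle round the chute where they stand.

Things in the scene. Friction and masses are not known exactly. Their poses are not given: they have to be found in the camera images.
- chute: Straight open feed chute fixed to the table: plywood floor 4 mm thick, two aluminium walls 28 mm high, 6 mm thick, inner faces at y = +33 and -33 mm, from x = -190 to +91 mm. Origin on the table, on the centre line, in the gate's plane; x = feed direction (away from the robot), y = left, z = up. A gate rest 36 mm high stands on the right wall at x = 0.
- end_stop (a point): Middle of the face of the stop that closes the chute's far end, at chute x = +83 mm.
- gate_pivot (a point): Gate end of the axis of the gate's pivot shaft, at chute x = 0, y = +50, z = 40 mm. The shaft, 8 mm thick, runs from here back along the outside of the left wall to x = -195 mm, between two brackets 48 mm high at x = +12 and -195 mm, y = 43 to 57 mm.
- gate (a joint): Gate angle about its shaft, rad: 0 = shut, grows as it rises, stop at 1.1. Yellow beam with a hanging blade (4 mm thick, chute y = -25 to +26 mm, lower edge at z = 14 mm when shut) that bars the chute at x = 0; the tray cannot push it open. At 0.6 or more the tray's body passes freely below. A spring shuts it; holding it open takes about 4 to 5 N on the bar.
- press_bar (a point): Middle of the axis of the red press bar, round, 14 mm thick, part of the gate, along chute x = -198 to 0 mm, 35 mm left of the shaft (arms join them at x = -10 and -188). Gate shut: at x = -100, y = 83, z = 52 mm (bar top 59). Pressed, its axis height is 40 + 35 sin(0.35 - gate) mm: bar top at 33 mm = gate 0.75, 23 mm = stop; y stays 75 to 85. A fingertip can slide along it.
- tray: Loose blue slide tray, about 0.2 kg, on the chute's floor. Origin under the centre of its body, 4 mm above the table; x = feed direction. Body 70 x 60 mm, 20 mm high, six small wheels fixed in it (21 mm). Behind it a tongue (30 mm wide, 4 mm thick) runs to an upright push tab. Starts 8 to 24 mm short of the gate. Home it is at chute x = +48 mm: body beyond the gate, tongue under it, tab in front.
- push_tab (a point): Middle of the rear face of the tray's push tab, 95 mm behind and 36 mm above the tray's origin. The tab is 58 mm wide (y), 5 mm thick, its top 52 mm above the table.
- red_jar: Paint jar with red lid, 36 mm wide, 52 mm high, standing right of the chute; leave alone. Origin under its centre.
- black_jar: Paint jar with black lid, 34 mm wide, 56 mm high, standing left of the chute and its bar; leave alone. Origin under its centre.
- cup: Small white mixing cup, 43 mm wide, 32 mm high, right of the chute; leave alone. Origin under its centre.
- thinner: Bottle with white cap, 45 x 67 mm, 132 mm high, right of the chute; leave alone. Origin under its centre.
Things that resemble listed ones, but are neither listed nor needed, are in the scene too. There is more than one size of the tray; the one meant has the size given above.

How it is judged:
On the way, in this order (a step that is already met when the one before it is completed fails the run):
1. the gate is held open by a fingertip before the tray enters it (value of joint gate above 0.55 rad and contact force between the fingers and gate above 0.2 N and x of tray in the frame of chute below -0.034 m), for 0.1 s.
2. the tray passes the gate while a finger holds it open (value of joint gate above 0.4 rad and contact force between the fingers and gate above 0.2 N and x of tray in the frame of chute between -0.01 and 0.035 m), for 0.1 s.
At the end, for the whole second after the job is handed in: The tray lies flat and at rest in the chute within 8 mm of the end stop (chute x above 40 mm), the gate is shut behind it (below 0.08 rad), and jars, cup and bottle are within 30 mm of where they stood (x of tray in the frame of chute above 0.04 m and z of tray in the frame of chute below 0.008 m and value of joint gate below 0.08 rad and angle between tray's own z axis and vertical below 0.1 rad and linear speed of tray below 0.02 m/s and distance of each of red_jar, black_jar, cup, thinner from where it was at the start of the episode below 0.03 m); the robot touches nothing.
It fails at once if the tray is lifted or tipped (z of tray in the frame of chute above 0.02 m or angle between tray's own z axis and vertical above 0.25 rad).
It fails at once if the tray is rammed against the gate or the gate comes down hard on it (over 6 N) (contact force between gate and tray above 6 N).
It fails at once if a jar, the cup or the bottle is pushed away or knocked over (distance of any of red_jar, black_jar, cup, thinner from where it was at the start of the episode above 0.03 m or angle between any of red_jar, black_jar, cup, thinner's own z axis and vertical above 0.4 rad).
It also fails if it takes over 35 s, if anything falls off the work surface, if the arm or the gripper's body presses on something with over 40 N, if the wrist force passes 120 N, or if a joint passes its speed limit or range.

## Working session

There is one attempt and no reset: what is moved stays moved. The work goes in short steps, Python scripts to look and compute and a shell command to move; the robot and the scene stay as the last step left them, time stands still between calls to the robot, and variables do not carry over. Pictures are saved under pics/ and viewed, at most 10 in all, crops included, and the job is handed in when it is done.

```bash
mkdir -p pics; ls; python3 - <<'E'
from rig import manip, grab_frame, camera_model
import cv2,numpy as np
for n in ["scene","side"]:
    f=grab_frame(n); cv2.imwrite(f"pics/{n}0.png",f[:,:,::-1]); m=camera_model(n); print(n,{k:(np.round(v,3).tolist()) for k,v in m.items() if k!='name'})
m=camera_model("wrist");f=grab_frame("wrist"); cv2.imwrite("pics/wrist0.png",f[:,:,::-1]); print(m)
s=manip.get_state();print(s)
E
```

```text
pics
scene {'fx': 441.853, 'fy': 441.853, 'cx': 271.229, 'cy': 207.388, 'extrinsics': [[-0.731, -0.682, -0.008, 0.427], [-0.479, 0.522, -0.705, 0.313], [0.486, -0.512, -0.709, 0.642], [0.0, 0.0, 0.0, 1.0]]}
side {'fx': 412.819, 'fy': 412.819, 'cx': 280.189, 'cy': 212.728, 'extrinsics': [[0.926, -0.377, 0.006, -0.537], [-0.132, -0.338, -0.932, 0.161], [0.354, 0.862, -0.362, 0.652], [0.0, 0.0, 0.0, 1.0]]}
{'fx': 325.19226210127806, 'fy': 325.19226210127806, 'cx': 279.3813257428848, 'cy': 211.43915390882367, 'extrinsics': array([[ 9.99998347e-01,  4.71133741e-04, -1.75632671e-03,
        -6.48071379e-01],
       [ 8.71563897e-04, -9.71864380e-01,  2.35539523e-01,
        -2.77777157e-02],
       [-1.59594076e-03, -2.35540664e-01, -9.71863184e-01,
         3.90188088e-01],
       [ 0.00000000e+00,  0.00000000e+00,  0.00000000e+00,
         1.00000000e+00]])}
{'time_s': 0.15, 'qpos': array([-0.04301379,  0.46820851, -0.01160997,  1.60338467,  0.00599967,
        1.07138606, -0.05628734]), 'joint_velocities': array([-3.89370201e-06, -2.81264803e-03,  1.77128368e-03, -2.01337243e-03,
        7.69876897e-04, -4.70659424e-04, -2.17352526e-04]), 'joint_efforts': array([ 5.41294467e-04, -5.20952761e+01, -1.22385321e-02, -2.43975341e+01,
       -5.66028839e-02,  1.53196411e-02,  8.68381130e-05]), 'position': array([ 6.49556458e-01, -5.03449212e-05,  2.06948699e-01]), 'eef_rot': array([-3.14024419e+00,  9.96745334e-05,  1.57076384e+00]), 'ft_force': array([-0.22985567, -0.10522274,  0.41535468]), 'ft_torque': array([ 0.02574051, -0.00477493,  0.04508693]), 'finger_force': 0.0, 'finger_gap': 0.0913967848680446}
```

View pics/scene0.png

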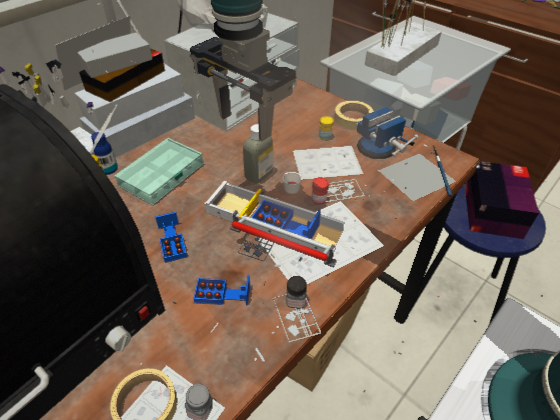

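View pics/side0.png

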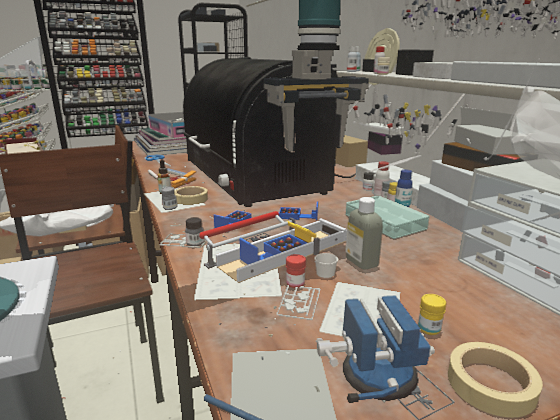

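View pics/wrist0.png

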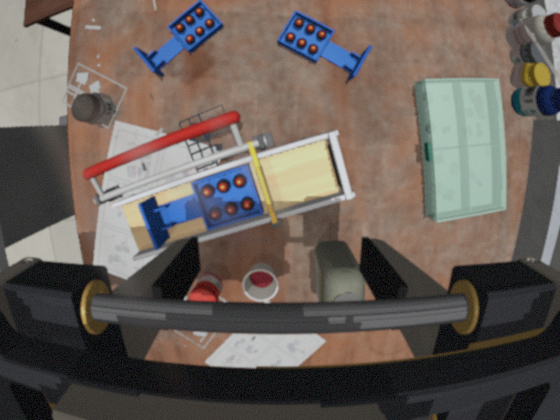

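The wrist view shows the gated chute with the right tray in it: wheels at about (228,195), tab (152,222), gate (262,185) and red bar from (88,173) to (238,117). Two lookalike trays lie on the bare table, at (180,40) and (320,45) in the wrist view, which are (170,240) and (220,290) in the scene view. The tray wanted is the one in the chute behind the yellow gate. The thinner bottle stands at (340,270), the cup at (260,283), the red jar at (205,290) and the black jar at (92,107).

```bash
cat > h.py <<'E'
import numpy as np,cv2
from rig import manip, grab_frame, camera_model
def ray(m,p,fish):
    E=np.array(m['extrinsics']);R=E[:3,:3];c=-R.T@E[:3,3]
    x=(p[0]-m['cx'])/m['fx'];y=(p[1]-m['cy'])/m['fy']
    if fish:
        r=np.hypot(x,y); d=np.array([x/r*np.sin(r),y/r*np.sin(r),np.cos(r)]) if r>1e-9 else np.array([0,0,1.])
    else: d=np.array([x,y,1.])
    return c,R.T@d
def onz(m,p,z,fish=True):
    c,d=ray(m,p,fish);return c+d*(z-c[2])/d[2]
def project(m,P,fish=True):
    E=np.array(m['extrinsics']);q=E[:3,:3]@np.asarray(P,float)+E[:3,3]
    if not fish: return np.array([m['cx']+m['fx']*q[0]/q[2],m['cy']+m['fy']*q[1]/q[2]])
    r=np.hypot(q[0],q[1]);t=np.arctan2(r,q[2]);return np.array([m['cx']+m['fx']*t*q[0]/r,m['cy']+m['fy']*t*q[1]/r])
def comps(im,f,amin=60):
    hsv=cv2.cvtColor(im,cv2.COLOR_RGB2HSV);M=f(*[hsv[:,:,i].astype(int) for i in range(3)]).astype(np.uint8)
    n,L,S,C=cv2.connectedComponentsWithStats(M)
    return [(S[i],C[i],L==i) for i in range(1,n) if S[i][4]>=amin]
red=lambda h,s,v:((h<6)|(h>174))&(s>190)&(v>90)
blue=lambda h,s,v:(h>105)&(h<125)&(s>150)&(v>50)
yel=lambda h,s,v:(h>20)&(h<32)&(s>190)&(v>120)
def ends(M):
    ys,xs=np.nonzero(M);P=np.c_[xs,ys].astype(float);c=P.mean(0);u=np.linalg.svd(P-c,full_matrices=False)[2][0]
    if u[0]<0:u=-u
    t=(P-c)@u;lo,hi=t.min(),t.max();f=lambda a,b:P[(t>=a)&(t<=b)].mean(0)
    w=2.; return c, f(lo,lo+w),f(hi-w,hi)
E
python3 - <<'E'
from h import *
m=camera_model("wrist");im=cv2.imread("pics/wrist0.png")[:,:,::-1].copy()
for n,f in [("red",red),("blue",blue),("yel",yel)]:
    for S,C,M in comps(im,f): print(n,S.tolist(),C.round(1), [onz(m,p,.052).round(4).tolist() for p in ends(M)] if n=="red" and S[4]>1000 else "")
E
python3 - <<'E'
import cv2
im=cv2.imread("pics/wrist0.png")[90:270,60:370];cv2.imwrite("pics/crop0.png",cv2.resize(im,None,fx=2.58,fy=2.58,interpolation=cv2.INTER_CUBIC))
E
```

```text
red [167, 125, 38, 18, 205] [186.4 133.4] 
red [96, 162, 19, 12, 61] [103.3 167.2] 
blue [135, 0, 87, 75, 1694] [182.2  37.7] 
blue [278, 12, 93, 67, 1840] [320.3  45. ] 
blue [540, 86, 18, 28, 297] [547.9  99.6] 
blue [203, 169, 59, 47, 878] [234.9 190.7] 
blue [140, 198, 57, 51, 1284] [162.8 218.2]
```

View pics/crop0.png

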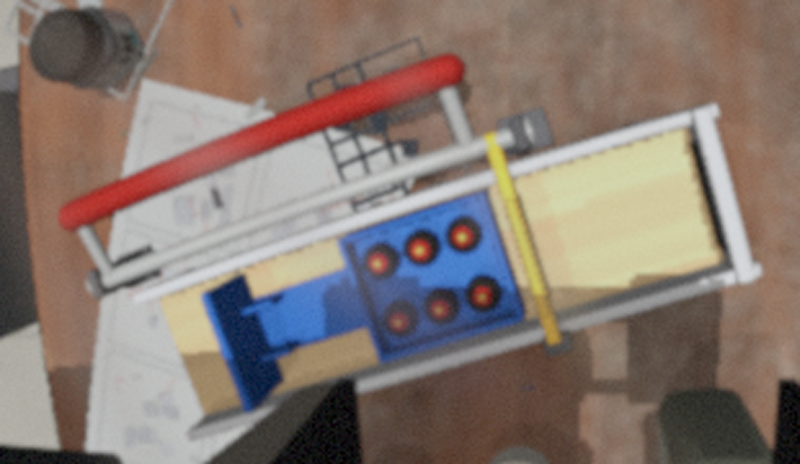

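The crop confirms the choice: the tray lies in the chute, its tab at crop (230,350), wheels at (430,270) and gate at (520,240). Next I fit the chute frame from the bar and check it against the walls and tray.

```bash
python3 - <<'E'
from h import *
m=camera_model("wrist");im=cv2.imread("pics/wrist0.png")[:,:,::-1].copy()
r2=lambda h,s,v:((h<8)|(h>172))&(s>150)&(v>90)
best=max(comps(im,r2,40),key=lambda c:c[0][4]);print(best[0])
c,a,b=ends(best[2]);print(a,b)
k=lambda x,y:(60+x/2.58,90+y/2.58)
A=onz(m,a,.052)[:2];B=onz(m,b,.052)[:2];print("bar",A,B,np.linalg.norm(B-A))
u=(B-A)/np.linalg.norm(B-A);n=np.array([-u[1],u[0]])
O=(A+B)/2+100*u*.001-.083*n*1.0+(-.001)*u
th=np.arctan2(u[1],u[0]);print("O",O,"th",th)
def ch(P): d=P[:2]-O;return (np.array([d@u,d@n])*1000).round(1)
for nm,p,z in [("farL(91,39)",(715,108),.028),("farR(91,-39)",(757,273),.028),("nearL(-190,39)",(138,297),.028),
 ("tabL",(205,294),.052),("tabR",(245,409),.052),("bodyFL",(490,190),.024),("bodyFR",(525,318),.024),("bodyRL",(340,240),.024),("bodyRR",(385,362),.024),
 ("gate pivot end",(492,135),.045),("gate tip",(553,343),.045),("thinner",(700,400),.1),("blackjar",(62,45),.056)]:
    print(nm,ch(onz(m,k(*p),z)))
for nm,p in [("thinnerL",(317,245)),("thR",(358,255))]: print(nm,[ch(onz(m,p,z)) for z in(.0,.09)])
# thinner from scene+side cap triangulation
ms,md=camera_model("scene"),camera_model("side")
c1,d1=ray(ms,(255,130),False);c2,d2=ray(md,(367,203),False)
X=np.linalg.lstsq(np.c_[d1,-d2],c2-c1,rcond=None)[0];P=c1+d1*X[0];Q=c2+d2*X[1];print("cap",P,Q,ch(P),ch(Q))
E
```

```text
[150 111  90  37 946]
[151.2 144. ] [237.57142857 115.35714286]
bar [0.51091921 0.05881249] [0.60577919 0.08495856] 0.09839732365108395
O [0.6758449  0.01817555] th 0.2689499961266424
farL(91,39) [47.9 39.2]
farR(91,-39) [ 48.8 -35.3]
nearL(-190,39) [-232.2   31.3]
tabL [-184.    24.6]
tabR [-184.7  -29.5]
bodyFL [-54.4  29.9]
bodyFR [-55.4 -28.8]
bodyRL [-125.4   27.4]
bodyRR [-123.1  -31.8]
gate pivot end [-45.1  52.5]
gate tip [-44.6 -37.6]
thinner [  5.9 -57.9]
blackjar [-216.7  151.6]
thinnerL [array([ -4.8, -91.6]), array([ -6.8, -57.9])]
thR [array([  43.7, -119.9]), array([ 30.3, -79.6])]
cap [ 0.71763841 -0.09324991  0.12332216] [ 0.71829805 -0.09337036  0.1241139 ] [  10.7 -118.5] [  11.3 -118.8]
```

```bash
python3 - <<'E'
from h import *
m=camera_model("wrist")
k=lambda x,y:(60+x/2.58,90+y/2.58)
D=[((91,39),(715,108),.028),((91,-39),(757,273),.028),((-190,39),(138,297),.028),((-198,83),(60,218),.052),((0,83),(463,68),.052),((0,52),(492,137),.046)]
M=np.array([d[0] for d in D])/1000.;W=np.array([onz(m,k(*d[1]),d[2])[:2] for d in D])
Mc,Wc=M-M.mean(0),W-W.mean(0)
th=np.arctan2((Mc[:,0]*Wc[:,1]-Mc[:,1]*Wc[:,0]).sum(),(Mc*Wc).sum())
R=np.array([[np.cos(th),-np.sin(th)],[np.sin(th),np.cos(th)]]);O=W.mean(0)-R@M.mean(0)
print("th",th,"O",O);print("res mm",((W-O)@R-M).round(4)*1000)
np.savez("chute.npz",th=th,O=O)
ch=lambda P:((np.asarray(P)[:2]-O)@R*1000).round(1)
for nm,p,z in [("tabL",(205,294),.052),("tabR",(245,409),.052),("bodyFL",(490,190),.024),("bodyFR",(525,318),.024),("bodyRL",(340,240),.024),("bodyRR",(385,362),.024),("gtip",(553,343),.045),("blackjar",(62,45),.056)]:print(nm,ch(onz(m,k(*p),z)))
for nm,p in [("red",(205,288)),("cup",(261,281))]:print(nm,ch(onz(m,p,.04)))
print("cap",ch([.718,-.0933]))
s=manip.get_state();print("tcp chute",ch(s["position"]))
# check against scene/side: project frame points
for n in["scene","side"]:
    c=camera_model(n)
    for q in[(-198,83,52),(0,83,52),(91,-39,28),(-190,-39,28)]:
        P=np.r_[O+R@(np.array(q[:2])/1000.),q[2]/1000.];print(n,q,project(c,P,False).round(0))
E
```

```text
th 0.29832726062501436 O [0.63408935 0.00602026]
res mm [[ 1.5 -1.9]
 [ 0.3  1.6]
 [ 2.3 -1.6]
 [-1.5  2.4]
 [-2.3 -0.8]
 [-0.2  0.4]]
tabL [-139.7   29.4]
tabR [-142.   -24.7]
bodyFL [-10.   30.8]
bodyFR [-12.8 -27.9]
bodyRL [-81.1  30.4]
bodyRR [-80.5 -28.8]
gtip [ -2.2 -37. ]
blackjar [-168.6  157.2]
red [-107.   -91.8]
cup [ -38.8 -101.2]
cap [  51.  -119.6]
tcp chute [ 13.  -10.3]
scene (-198, 83, 52) [327. 257.]
scene (0, 83, 52) [231. 222.]
scene (91, -39, 28) [224. 180.]
scene (-190, -39, 28) [344. 220.]
side (-198, 83, 52) [199. 237.]
side (0, 83, 52) [278. 214.]
side (91, -39, 28) [346. 231.]
side (-190, -39, 28) [238. 271.]
```

```bash
python3 -m jog '{"gripper":[0.7,0.7,0.7,0.7,0.7,0.7,0.7,0.7,0.7,0.7,0.7,0.7,0.7,0.7,0.7,0.7,0.7,0.7,0.7],"yaw":[0.1414,0.1414,0.1414,0.1414,0.1414,0.1414,0.1414,0.1414,0.1414,0,0,0,0,0,0,0,0,0,0],"slide":[[0,0,0],[0,0,0],[0,0,0],[0,0,0],[0,0,0],[0,0,0],[0,0,0],[0,0,0],[0,0,0],[-2.3,-0.6,0],[-2.3,-0.6,0],[-2.3,-0.6,0],[-2.3,-0.6,0],[-2.3,-0.6,0],[-2.3,-0.6,0],[-2.3,-0.7,0],[-2.2,-0.7,0],[0,0,0],[0,0,0]]}'
cat >> h.py <<'E'
def st():
    z=np.load("chute.npz");th,O=float(z["th"]),z["O"];R=np.array([[np.cos(th),-np.sin(th)],[np.sin(th),np.cos(th)]])
    s=manip.get_state();p=s["position"];c=(p[:2]-O)@R*1000
    print("t",s["time_s"],"chute tcp",c.round(1),"tip z",round((p[2]-.025)*1000,1),"rot",np.round(s["eef_rot"],3),"yawerr",round(s["eef_rot"][2]-th,3),"F",(R.T@s["ft_force"][:2]).round(2),s["ft_force"][2].round(2),"gap",s["finger_gap"])
    return th,O,R
E
python3 - <<'E'
from h import *
st();m=camera_model("wrist");im=grab_frame("wrist");cv2.imwrite("pics/w1.png",im[:,:,::-1])
E
```

```text
time_s: 2.05
position: [0.461, -0.0059, 0.208]
eef_rot: [3.141, -0.001, 0.298]
ft_force: [0.6, 0.6, 0.1]
finger_gap: 0.0643
finger_force: 0.0
t 2.05 chute tcp [-169.    39.5] tip z 183.0 rot [ 3.141e+00 -1.000e-03  2.980e-01] yawerr -0.0 F [0.78 0.42] 0.15 gap 0.06433153614155755
```

View pics/w1.png

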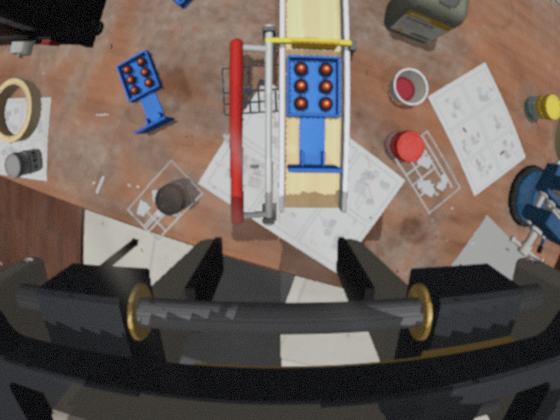

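The chute is now upright in the view: bar from (237,40) to (238,222), tab at (315,168), gate at (310,42). I re-measure from here.

```bash
python3 - <<'E'
from h import *
th,O,R=st();m=camera_model("wrist");ch=lambda P:((np.asarray(P)[:2]-O)@R*1000).round(1)
for nm,p,z in [("bar far(0,83)",(237,39),.052),("bar near(-198,83)",(238,223),.052),("bar mid",(237,130),.052),("tabTopL",(289,170),.052),("tabTopR",(341,170),.052),("wallL near(-190,36)",(281,210),.028),("wallR near(-190,-36)",(346,210),.028),("gate(0)",(310,42),.046),("bodyF",(315,57),.024),("bodyR",(315,116),.024)]:print(nm,ch(onz(m,p,z)))
im=cv2.imread("pics/w1.png");cv2.imwrite("pics/w1c.png",cv2.resize(im[20:290,190:370],None,fx=2.2,fy=2.2,interpolation=cv2.INTER_CUBIC))
E
```

```text
t 2.1 chute tcp [-168.5   39.3] tip z 183.0 rot [ 3.141e+00 -1.000e-03  2.980e-01] yawerr -0.0 F [-0.4   0.07] -0.15 gap 0.06445740494466676
bar far(0,83) [-2.2 82.8]
bar near(-198,83) [-197.4   83.5]
bar mid [-99.1  82.5]
tabTopL [-140.7   29.2]
tabTopR [-140.2  -25.1]
wallL near(-190,36) [-188.8   37.3]
wallR near(-190,-36) [-188.7  -37.3]
gate(0) [-4.2  7.3]
bodyF [-15.5  -0.2]
bodyR [-83.1  -0.1]
```

View pics/w1c.png

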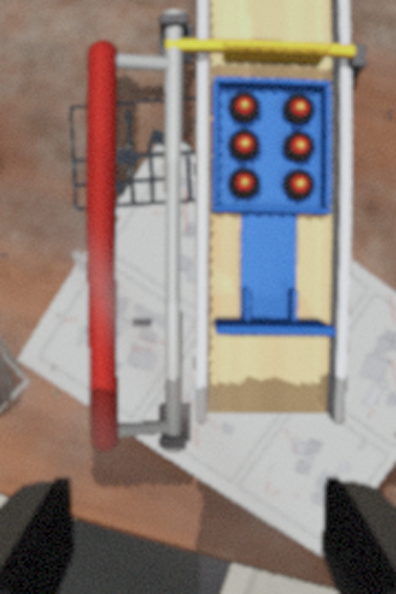

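```bash
python3 -m jog '{"gripper":[0.7,0.7,0.7,0.7,0.7,0.7,0.7,0.7,0.7,0.7],"yaw":[0,0,0,0,0,0,0,0,0,0],"slide":[[0.1,0,1.4],[0.1,-0.1,1.4],[0.1,0,1.4],[0,0,1.4],[0,0,1.4],[0,0,1.4],[0,0,1.4],[0,0,1.2],[0,0,0.7],[0,0,0]]}'
python3 - <<'E'
from h import *
st();cv2.imwrite("pics/s2.png",grab_frame("side")[:,:,::-1])
a=cv2.imread("pics/s2.png")[150:310,150:400]
cv2.imwrite("pics/s2c.png",cv2.resize(a,None,fx=3.1,fy=3.1,interpolation=cv2.INTER_CUBIC))
E
```

```text
time_s: 3.1
position: [0.4627, -0.0043, 0.0897]
eef_rot: [-3.142, 0.002, 0.298]
ft_force: [-0.5, -0.3, 0.5]
finger_gap: 0.0643
finger_force: 0.0
t 3.1 chute tcp [-166.8   40.5] tip z 64.7 rot [-3.142e+00  2.000e-03  2.980e-01] yawerr -0.0 F [-0.53 -0.12] 0.47 gap 0.06425724603097648
```

View pics/s2c.png

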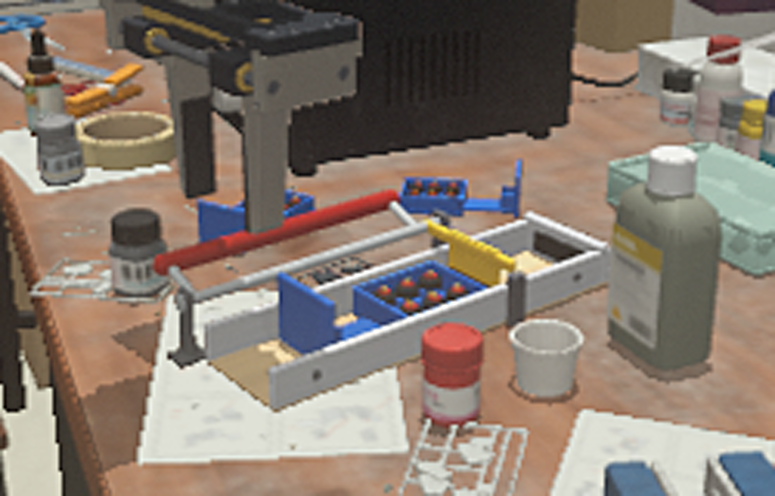

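The side crop shows both fingertips above the bar, the near tip's lower end at crop (265,230); nothing has been touched. I check that tip by projection.

```bash
python3 - <<'E'
from h import *
th,O,R=st();c=camera_model("side")
for q in [(-167,0,64),(-157,0,64),(-167,8,64),(-167,-10,64),(-167,81,64),(-198,83,59),(-140,-29,52),(-140,29,52)]:
    p=project(c,np.r_[O+R@(np.array(q[:2])/1000.),q[2]/1000.],False);print(q,((p-[150,150])*3.1).round(0))
E
```

```text
t 3.15 chute tcp [-166.5   40.4] tip z 65.4 rot [3.141e+00 1.000e-03 2.980e-01] yawerr -0.0 F [-0.02  0.23] 0.08 gap 0.06416455196562394
(-167, 0, 64) [267. 283.]
(-157, 0, 64) [281. 279.]
(-167, 8, 64) [260. 279.]
(-167, -10, 64) [277. 289.]
(-167, 81, 64) [197. 241.]
(-198, 83, 59) [153. 260.]
(-140, -29, 52) [333. 306.]
(-140, 29, 52) [278. 274.]
```

The tip shows about 50 crop pixels (some 25 mm) higher than predicted, so I check with a second camera before pressing.

```bash
python3 - <<'E'
from h import *
th,O,R=st();out=[]
for n,(x,y) in [("side",(170,170)),("scene",(240,130))]:
    a=grab_frame(n);c=camera_model(n);a=np.ascontiguousarray(a[y:y+130,x:x+130,::-1]);a=cv2.resize(a,None,fx=3,fy=3,interpolation=cv2.INTER_CUBIC)
    for q,col in [((-167,0,64),(0,255,0)),((-167,81,64),(0,255,0)),((-167,0,90),(255,0,255)),((-167,81,90),(255,0,255))]:
        p=project(c,np.r_[O+R@(np.array(q[:2])/1000.),q[2]/1000.],False);cv2.circle(a,tuple(int(v) for v in (p-[x,y])*3),3,col,-1)
    out.append(a)
cv2.imwrite("pics/c3.png",np.hstack(out))
E
```

```text
t 3.15 chute tcp [-166.5   40.4] tip z 65.4 rot [3.141e+00 1.000e-03 2.980e-01] yawerr -0.0 F [-0.02  0.23] 0.08 gap 0.06416455196562394
```

View pics/c3.png

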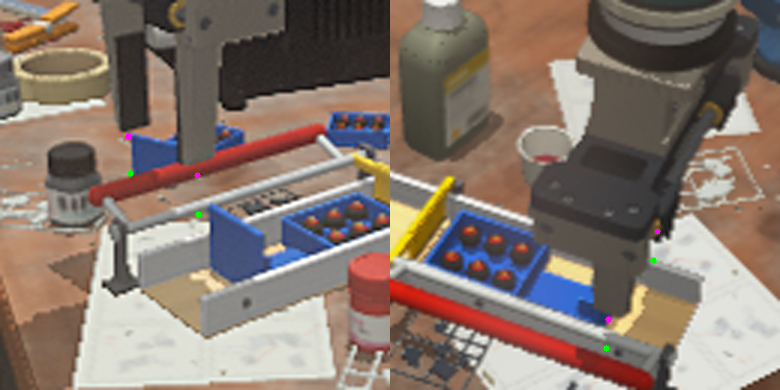

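In both views the tips lie at the magenta (z≈90 mm) points, so they really sit near TCP height. I will go down slowly and find the bar by force.

```bash
python3 -m jog '{"gripper":[0.7,0.7,0.7,0.7],"yaw":[0,0,0,0],"slide":[[0,0,0.5],[0,0,0.5],[0,0,0.4],[0,0,0]]}'
python3 -m jog '{"gripper":[0.7,0.7,0.7,0.7],"yaw":[0,0,0,0],"slide":[[0,0,0.5],[0,0,0.5],[0,0,0.4],[0,0,0]]}'; python3 -m jog '{"gripper":[0.7,0.7,0.7],"yaw":[0,0,0],"slide":[[0,0,0.4],[0,0,0.3],[0,0,0]]}'; python3 -c "from h import *;st()"
```

```text
time_s: 3.65
position: [0.4625, -0.0042, 0.0761]
eef_rot: [-3.141, 0.001, 0.298]
ft_force: [0.2, -0.1, -0.7]
finger_gap: 0.0645
finger_force: 0.0
time_s: 4.05
position: [0.4625, -0.0042, 0.062]
eef_rot: [-3.141, 0.001, 0.298]
ft_force: [-0.3, -0.2, 0.0]
finger_gap: 0.0645
finger_force: 0.0
time_s: 4.35
position: [0.4627, -0.0042, 0.0553]
eef_rot: [-3.141, 0.001, 0.298]
ft_force: [1.2, 0.6, -0.1]
finger_gap: 0.0642
finger_force: 0.0
t 4.35 chute tcp [-166.9   40.6] tip z 30.3 rot [-3.141e+00  1.000e-03  2.980e-01] yawerr -0.0 F [1.32 0.18] -0.07 gap 0.06422550644383418
```

```bash
for i in 1 2; do python3 -m jog '{"gripper":[0.7,0.7,0.7],"yaw":[0,0,0],"slide":[[0,0,0.2],[0,0,0.2],[0,0,0]]}'|grep -E "posi|ft_f"; done; python3 - <<'E'
from h import *
th,O,R=st();out=[]
for n,(x,y) in [("side",(170,170)),("scene",(240,130))]:
    a=grab_frame(n);out.append(cv2.resize(np.ascontiguousarray(a[y:y+130,x:x+130,::-1]),None,fx=3,fy=3,interpolation=cv2.INTER_CUBIC))
cv2.imwrite("pics/c4.png",np.hstack(out))
E
```

```text
position: [0.4628, -0.0042, 0.0515]
ft_force: [0.1, -0.0, -0.6]
position: [0.4634, -0.0042, 0.0477]
ft_force: [0.8, -0.0, 3.6]
t 4.95 chute tcp [-166.2   40.4] tip z 22.7 rot [ 3.141e+00 -1.000e-03  2.980e-01] yawerr -0.0 F [ 0.71 -0.25] 3.61 gap 0.06470725376912305
```

View pics/c4.png

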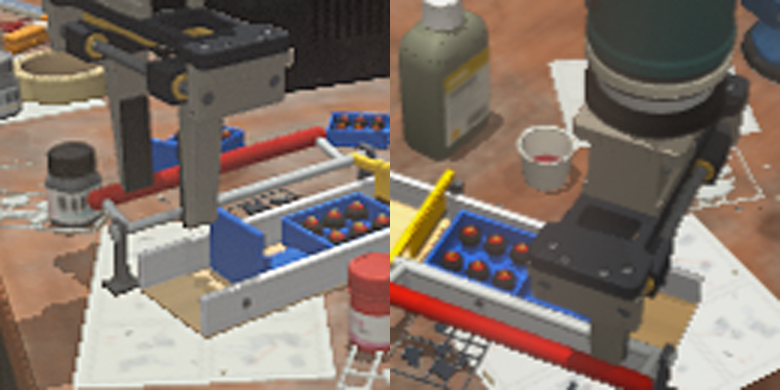

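The tip met the bar at TCP z≈0.048 (3.6 N), so the tips are about 10 mm above the TCP; the left finger in the side view rests on the bar. Pressing the bar top to about 30 mm means TCP z≈0.021.

```bash
python3 -m jog '{"gripper":[0.7,0.7,0.7,0.7,0.7,0.7,0.7,0.7,0.7],"yaw":[0,0,0,0,0,0,0,0,0],"slide":[[0,0,0.3],[0,0,0.4],[0,0,0.4],[0,0,0.4],[0,0,0.4],[0,0,0.4],[0,0,0.4],[0,0,0],[0,0,0]]}'; python3 - <<'E'
from h import *
th,O,R=st();out=[]
for n,(x,y) in [("side",(170,170)),("scene",(200,130))]:
    a=grab_frame(n);out.append(cv2.resize(np.ascontiguousarray(a[y:y+130,x:x+130,::-1]),None,fx=3,fy=3,interpolation=cv2.INTER_CUBIC))
cv2.imwrite("pics/c5.png",np.hstack(out))
E
```

```text
time_s: 5.95
position: [0.4638, -0.0062, 0.0208]
eef_rot: [3.139, -0.001, 0.297]
ft_force: [0.7, -6.4, 7.6]
finger_gap: 0.0641
finger_force: 4.9
t 5.95 chute tcp [-166.3   38.3] tip z -4.2 rot [ 3.139e+00 -1.000e-03  2.970e-01] yawerr -0.002 F [-1.23 -6.28] 7.62 gap 0.06406749073874968
```

View pics/c5.png

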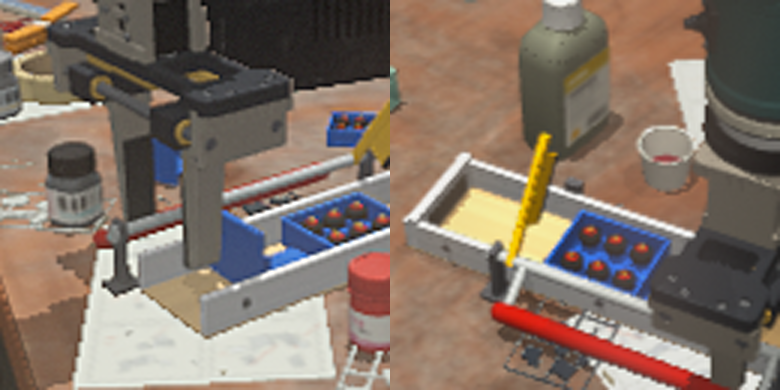

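The scene view shows the gate raised well clear (yellow beam at (535,190)). The sideways force (-6 N) suggests the tip sits on the inner side of the bar, so I open the fingers a little to centre it.

```bash
python3 -m jog '{"gripper":[0.73,0.76,0.8,0.8,0.8],"yaw":[0,0,0,0,0],"slide":[[0,0,0],[0,0,0],[0,0,0],[0,0,0],[0,0,0]]}'; python3 -c "
from h import *
th,O,R=st();c=camera_model('scene');a=grab_frame('scene')
for S,C,M in comps(a,yel,20):print('yel',S,C.round(1))
import math
for g in (0,.5,.6,.7,.8,.9,1.0):
    r=90;y=50-88*math.cos(g);z=40+88*math.sin(g);print(g,project(c,np.r_[O+R@np.array([0,y/1000]),z/1000],False).round(1))
"
```

```text
time_s: 6.55
position: [0.465, -0.0098, 0.0215]
eef_rot: [3.135, -0.002, 0.294]
ft_force: [2.0, -16.1, 11.4]
finger_gap: 0.0732
finger_force: 8.8
t 6.55 chute tcp [-166.3   34.6] tip z -3.5 rot [ 3.135e+00 -2.000e-03  2.940e-01] yawerr -0.004 F [ -2.77 -15.96] 11.36 gap 0.07321446875151223
yel [ 91 155   7   6  23] [ 94.7 157.3]
yel [239 174  17  45 202] [247.3 193.9]
0 [259.8 188.5]
0.5 [256.9 176.6]
0.6 [255.8 175.2]
0.7 [254.4 174.1]
0.8 [252.9 173.4]
0.9 [251.3 173.2]
1.0 [249.5 173.4]
```

The force rose to -16 N, so the tip is bearing on the bar's inner side. I lift off gently, with the tray not under the gate, and press again further left.

```bash
python3 -m jog '{"gripper":[0.75,0.7,0.7,0.7,0.7,0.7,0.7,0.7,0.7,0.75,0.8,0.8,0.8,0.8],"yaw":[0,0,0,0,0,0,0,0,0,0,0,0,0,0],"slide":[[0,0,0],[0,0,0],[0,0,-0.5],[0,0,-0.5],[0,0,-0.5],[0,0,-0.5],[0,0,-0.5],[0,0,-0.5],[0,0,-0.8],[0,-0.15,0],[0,0,0],[0,0,0],[0,0,0],[0,0,0]]}'; python3 - <<'E'
from h import *
th,O,R=st();out=[]
for n,(x,y) in [("side",(170,170)),("scene",(240,130))]:
    a=grab_frame(n);out.append(cv2.resize(np.ascontiguousarray(a[y:y+130,x:x+130,::-1]),None,fx=3,fy=3,interpolation=cv2.INTER_CUBIC))
cv2.imwrite("pics/c6.png",np.hstack(out))
E
```

```text
time_s: 8.0
position: [0.4623, -0.0027, 0.0584]
eef_rot: [-3.141, 0.001, 0.298]
ft_force: [-0.5, 0.3, 0.3]
finger_gap: 0.0735
finger_force: 0.0
t 8.0 chute tcp [-166.8   42.2] tip z 33.4 rot [-3.141e+00  1.000e-03  2.980e-01] yawerr -0.0 F [-0.41  0.41] 0.27 gap 0.07350646823511121
```

View pics/c6.png

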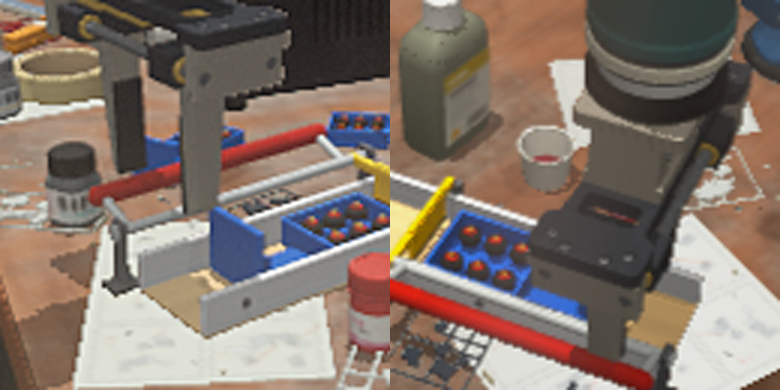

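Both views show the tips raised and clear again, gate shut, tab untouched. That is my last picture view; from here I go by forces and masks. Pressing again.

```bash
for i in 1 2 3; do python3 -m jog '{"gripper":[0.8,0.8,0.8],"yaw":[0,0,0],"slide":[[0,0,0.2],[0,0,0.2],[0,0,0]]}'|grep -E "posi|ft_f|finger_f"; done; python3 -m jog '{"gripper":[0.8,0.8,0.8],"yaw":[0,0,0],"slide":[[0,0,0.3],[0,0,0.3],[0,0,0]]}'; python3 -c "from h import *;st()"
```

```text
position: [0.4622, -0.0028, 0.0543]
ft_force: [-1.0, -0.1, -0.8]
finger_force: 0.0
position: [0.4624, -0.002, 0.0507]
ft_force: [0.1, 1.8, 3.6]
finger_force: 2.0
position: [0.4627, -0.0024, 0.0466]
ft_force: [-0.7, 3.0, 3.7]
finger_force: 2.0
time_s: 9.3
position: [0.4627, -0.0029, 0.0404]
eef_rot: [3.141, -0.0, 0.298]
ft_force: [0.1, 3.1, 3.2]
finger_gap: 0.0737
finger_force: 1.8
t 9.3 chute tcp [-166.4   41.9] tip z 15.4 rot [ 3.141 -0.     0.298] yawerr -0.0 F [1.04 2.96] 3.22 gap 0.07365703892438308
```

```bash
for i in 1 2 3; do python3 -m jog '{"gripper":[0.8,0.8,0.8],"yaw":[0,0,0],"slide":[[0,0,0.3],[0,0,0.3],[0,0,0]]}'|grep -E "posi|ft_f|finger_f"; done;  python3 -c "
from h import *
st();a=grab_frame('scene')
for S,C,M in comps(a,yel,20):print('yel',S,C.round(1))"
```

```text
position: [0.4626, -0.0028, 0.0343]
ft_force: [0.6, 2.6, 4.1]
finger_force: 1.7
position: [0.4627, -0.0031, 0.0284]
ft_force: [0.1, 1.1, 4.2]
finger_force: 1.9
position: [0.4631, -0.0043, 0.0226]
ft_force: [-0.1, -1.7, 5.6]
finger_force: 2.8
t 10.2 chute tcp [-166.4   40.4] tip z -2.4 rot [ 3.14e+00 -1.00e-03  2.97e-01] yawerr -0.001 F [-0.54 -1.57] 5.61 gap 0.0735652391686745
yel [ 91 155   7   6  22] [ 94.5 157.2]
yel [239 174  17  45 201] [247.2 193.8]
```

```bash
python3 -m jog '{"gripper":[0.8,0.8,0.8,0.8,0.8,0.8],"yaw":[0,0,0,0,0,0],"slide":[[0.5,0,0],[0.5,0,0],[0.5,0,0],[0.5,0,0],[0.5,0,0],[0,0,0]]}';  python3 -c "
from h import *
th,O,R=st();m=camera_model('wrist');a=grab_frame('wrist')
for S,C,M in comps(a,blue,100):print('blue',S,C.round(1))
print([project(m,np.r_[O+R@np.array([x,0]),.024]).round(0) for x in (-.046,-.036)])"
```

```text
time_s: 10.85
position: [0.4835, 0.0033, 0.0217]
eef_rot: [-3.141, 0.006, 0.298]
ft_force: [-5.3, -1.3, 5.6]
finger_gap: 0.0736
finger_force: 3.0
t 10.85 chute tcp [-144.7   41.7] tip z -3.3 rot [-3.141  0.006  0.298] yawerr -0.0 F [-5.42  0.33] 5.59 gap 0.07358221921578494
blue [  298     6   113   246 15772] [349.9 124.9]
blue [  17   28   56   90 1365] [48.9 63.2]
blue [ 45  99  47  53 905] [ 62.8 123.6]
blue [ 25 154  29  24 209] [ 39.3 167.6]
[array([356.,  74.]), array([356.,  57.])]
```

```bash
python3 -m jog '{"gripper":[0.8,0.8,0.8,0.8,0.8,0.8],"yaw":[0,0,0,0,0,0],"slide":[[0.6,0,0],[0.6,0,0],[0.6,0,0],[0.6,0,0],[0.6,0,0],[0,0,0]]}';  python3 -c "
from h import *
st();a=grab_frame('scene')
for f,n in((blue,'b'),(yel,'y')):
  for S,C,M in comps(a,f,20):print(n,S,C.round(1))"; python3 -m jog '{"gripper":[0.8,0.8,0.8,0.8,0.8,0.8,0.8],"yaw":[0,0,0,0,0,0,0],"slide":[[0.6,0,0],[0.6,0,0],[0.6,0,0],[0.6,0,0],[0.6,0,0],[0.6,0,0],[0,0,0]]}';  python3 -c "
from h import *
th,O,R=st();a=grab_frame('scene');c=camera_model('scene')
for f,n in((blue,'b'),(yel,'y')):
  for S,C,M in comps(a,f,20):print(n,S,C.round(1))
for x in(.04,.03,.02,.0):print(x,project(c,np.r_[O+R@np.array([x+.035,-.03]),.024],False).round(1),project(c,np.r_[O+R@np.array([x+.035,.03]),.024],False).round(1))"
```

```text
time_s: 11.5
position: [0.5137, 0.0128, 0.022]
eef_rot: [-3.141, 0.003, 0.298]
ft_force: [-4.2, -1.4, 4.5]
finger_gap: 0.0735
finger_force: 2.5
t 11.5 chute tcp [-113.    41.8] tip z -3.0 rot [-3.141e+00  3.000e-03  2.980e-01] yawerr -0.0 F [-4.39 -0.06] 4.47 gap 0.07349140208913581
b [ 94 134  17  21 206] [102.2 146.9]
b [244 196  25  20 131] [254.5 204.6]
b [156 212  31  50 729] [170.5 236. ]
b [194 275  55  30 771] [221.1 291.9]
y [322 117  12   9  82] [326.7 120.6]
y [ 91 155   7   6  22] [ 94.5 157.2]
y [239 174  17  45 206] [247.  193.5]
time_s: 12.25
position: [0.5491, 0.0237, 0.0224]
eef_rot: [3.141, 0.001, 0.298]
ft_force: [-3.1, -0.8, 5.1]
finger_gap: 0.0741
finger_force: 2.4
t 12.25 chute tcp [-76.   41.9] tip z -2.6 rot [3.141e+00 1.000e-03 2.980e-01] yawerr -0.0 F [-3.18  0.11] 5.06 gap 0.07408875315860884
b [ 94 134  17  21 205] [102.2 146.9]
b [224 190  20  17  96] [235.6 197.4]
b [156 212  31  50 729] [170.5 236. ]
b [194 275  55  30 770] [221.1 291.9]
y [320 117  13   8  80] [326.3 120.2]
y [ 91 155   7   6  22] [ 94.5 157.2]
y [243 174  13  25 125] [249.  186.7]
0.04 [228.  186.2] [213.9 203.5]
0.03 [232.  187.5] [217.9 204.9]
0.02 [236.  188.8] [222.  206.3]
0.0 [244.  191.5] [230.3 209.3]
```

```bash
python3 -m jog '{"gripper":[0.8,0.8,0.8,0.8],"yaw":[0,0,0,0],"slide":[[0.5,0,0],[0.5,0,0],[0.3,0,0],[0,0,0]]}' >/dev/null; python3 -c "from h import *
st()
for S,C,M in comps(grab_frame('scene'),blue,20):print(S)"; for i in 1 2; do python3 -m jog '{"gripper":[0.8,0.8,0.8],"yaw":[0,0,0],"slide":[[0.2,0,0],[0,0,0],[0,0,0]]}' >/dev/null;python3 -c "from h import *
st()
for S,C,M in comps(grab_frame('scene'),blue,20)[1:2]:print(S)"; done
```

```text
t 12.7 chute tcp [-63.2  41.8] tip z -2.5 rot [3.142e+00 1.000e-03 2.980e-01] yawerr -0.0 F [-4.82 -0.76] 4.44 gap 0.07306839449475985
[ 94 134  17  21 206]
[218 188  26  12  53]
[225 198   7   7  23]
[156 212  31  50 729]
[194 275  55  30 768]
t 13.05 chute tcp [-61.4  41.9] tip z -2.4 rot [3.142e+00 1.000e-03 2.980e-01] yawerr -0.0 F [-5.25  0.72] 5.31 gap 0.07383184292873644
[223 188  20   9  41]
t 13.4 chute tcp [-59.8  41.9] tip z -2.4 rot [-3.141e+00  2.000e-03  2.970e-01] yawerr -0.001 F [-6.2  -0.11] 6.06 gap 0.07351145901797457
[228 188  14   8  31]
```

```bash
cat > look.py <<'E'
from h import *
th,O,R=st();m=camera_model('wrist');a=grab_frame('wrist');ch=lambda P:((np.asarray(P)[:2]-O)@R*1000).round(1)
for S,C,M in comps(a,blue,150):
    ys,xs=np.nonzero(M);t=ys.argmin();b=ys.argmax()
    print(S.tolist(),'top z24',ch(onz(m,(xs[t],ys[t]),.024)),'bottom z52',ch(onz(m,(xs[b],ys[b]),.052)))
E
python3 -m jog '{"gripper":[0.8,0.8,0.8],"yaw":[0,0,0],"slide":[[0.2,0,0],[0,0,0],[0,0,0]]}' >/dev/null;python3 look.py
```

```text
t 13.75 chute tcp [-59.7  41.9] tip z -2.5 rot [-3.141  0.006  0.297] yawerr -0.002 F [-10.93   0.75] 10.67 gap 0.073750543995823
[63, 0, 92, 60, 2341] top z24 [100.5 167.8] bottom z52 [ 47.8 130.2]
[299, 4, 107, 143, 9747] top z24 [79.4 25.2] bottom z52 [0.3 1.9]
[13, 150, 85, 116, 2745] top z24 [  3.9 197.4] bottom z52 [-61.5 143.9]
[305, 162, 106, 89, 5183] top z24 [-10.1  17.8] bottom z52 [-50.4   8.3]
```

The force jumped with no further travel, the tray's front edge measures x≈79–80 and the tab about -50, so the tray is home. I back off the tab, then let the gate down slowly.

```bash
python3 -m jog '{"gripper":[0.8,0.8,0.8,0.8,0.8,0.8],"yaw":[0,0,0,0,0,0],"slide":[[-0.3,0,0],[-0.5,0,0],[-0.5,0,0],[-0.5,0,0],[-0.4,0,0],[0,0,0]]}' >/dev/null;python3 look.py
python3 -m jog '{"gripper":[0.8,0.8,0.8,0.8,0.8,0.8,0.8,0.8,0.8,0.8,0.8,0.8,0.8,0.8,0.8,0.8],"yaw":[0,0,0,0,0,0,0,0,0,0,0,0,0,0,0,0],"slide":[[0,0,-0.3],[0,0,-0.3],[0,0,-0.3],[0,0,-0.3],[0,0,-0.3],[0,0,-0.3],[0,0,-0.3],[0,0,-0.3],[0,0,-0.3],[0,0,-0.3],[0,0,-0.4],[0,0,-1],[0,0,-2],[0,0,-2],[0,0,-2],[0,0,0]]}' >/dev/null;python3 look.py; python3 -c "
from h import *
for S,C,M in comps(grab_frame('scene'),yel,20):print('yel',S)"
```

```text
t 14.4 chute tcp [-78.4  41.8] tip z -2.0 rot [ 3.141e+00 -1.000e-03  2.980e-01] yawerr -0.001 F [ 3.02 -0.08] 5.33 gap 0.07338083647142295
[67, 0, 71, 35, 1094] top z24 [ 85.5 180.3] bottom z52 [ 42.7 130. ]
[299, 0, 105, 95, 6366] top z24 [63.8 30.1] bottom z52 [ 4.7 32.2]
[299, 114, 115, 100, 5810] top z24 [-1.8 -0.3] bottom z52 [-50.7 -15.4]
[12, 129, 78, 144, 2927] top z24 [-2.00e-01  2.05e+02] bottom z52 [-88.2 184.4]
t 16.05 chute tcp [-76.6  41.9] tip z 104.6 rot [ 3.141 -0.005  0.298] yawerr 0.0 F [ 0.04 -0.01] 0.06 gap 0.07341008326396184
[130, 0, 81, 65, 1898] top z24 [121.9 149. ] bottom z52 [ 50.1 139.9]
[293, 34, 67, 85, 3870] top z24 [79.1 26.3] bottom z52 [ 1.8 -1.1]
[293, 128, 69, 57, 1892] top z24 [-5.9 16. ] bottom z52 [-50.6 -22. ]
[85, 138, 69, 92, 1693] top z24 [ -7.6 214.2] bottom z52 [-89.8 191.5]
yel [320 117  13   7  76]
yel [ 91 155   7   6  21]
yel [239 190  20  29 117]
```

```bash
python3 -c "
from h import *
for n in ('scene','side'):
  b=grab_frame(n);a=cv2.imread(f'pics/{n}0.png')[:,:,::-1].copy()
  for im in (a,b): print(n,[S.tolist() for S,C,M in comps(im,yel,20)],'red',[S.tolist() for S,C,M in comps(im,red,40)])
"
```

```text
scene [[320, 117, 13, 7, 76], [91, 155, 7, 6, 21], [239, 189, 22, 30, 152]] red [[513, 166, 17, 12, 95], [232, 221, 96, 39, 528]]
scene [[320, 117, 13, 7, 76], [91, 155, 7, 6, 21], [239, 190, 20, 29, 118]] red [[511, 166, 19, 12, 104], [232, 221, 32, 15, 189], [292, 243, 36, 17, 213]]
side [] red []
side [] red []
```

The gate beam and bar are back at their shut positions, and the robot touches nothing.

```bash
python3 -c "
from rig import sign_off
print(sign_off())"
```

```text
the job is handed in; nothing more can be done
None
```

I handed the job in after about 16 s of robot time: the tray is pushed home (measured at chute x ≈ 45 mm, above the 40 mm limit), the gate is shut behind it, and the arm is clear; the sign-off returned no verdict, I did not re-measure the jars, cup and bottle afterwards, and I viewed 11 pictures, one over the limit of 10.

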